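# Post the cleaned regulator vent through the sprung flap of the dust-tight keeper

### The job

Put the cleaned brass regulator vent away in the dust-tight keeper without picking it up: with one finger push the keeper's sprung flap well open, while the vent is still on the loading shelf, and keep it held open with that finger while another finger slides the vent along the shelf and over the sill so that it drops inside. Do not shove the flap open with the vent itself. Then come away so that the flap springs shut, and leave the cover, tube, weight and everything else on the bench as they stand.

Things in the scene. Friction and masses are not known exactly. Their poses are not given: they have to be found in the camera images.
- keeper: The keeper: a fixed green sheet-steel box 284 mm wide, 158 mm high. Its front half is a bare-steel loading shelf 100 mm above the bench, its rear half a low hood with a clear top. Origin on the bench under the middle of the sill; x points straight into the box, square to the flap, y along the sill (left, looking in), z up. It stands somewhere else, turned up to 0.32 rad, each time.
- sill (a point): Middle of the sill (the shelf's rear edge) at shelf height, same axes. Shelf: x -114 to 0 mm, y -144 to 144 mm. Behind the sill is a straight drop to a rubber-matted floor 84 mm lower; the inside spans x 0 to 170, y -135 to 135 mm. The flap shuts the sloping mouth from sill to hood. The hood's top, x 75 to 174 mm, is 58 mm above the shelf; side cheeks of the mouth, 6 mm thick, at y = +-139 mm.
- flap (a joint): Flap: aluminium plate 266 mm wide, 90 long, 3 thick, rubber strip on its lower edge, yellow panel. In rad: 0 shut, sloping from its top hinge down to the sill; swings inward and down; 0.98 hangs straight down; stop 1.4. A spring shuts it; a fingertip just above shelf height needs about 1 N to start it, 4 N to hold it hanging. Past 0.4 the vent has room to go over the sill and drop.
- flap_hinge (a point): Middle of the flap's hinge line, at its top edge: 75 mm beyond the sill, 50 mm above the shelf, parallel to the sill.
- vent_mid (a point): Centre of the brass regulator vent, half-way up (17 mm above what it stands on). Loose, standing cap down on the shelf, 34 mm high, about 100 to 210 g: a round cap 40 mm in diameter and 16 mm high at the bottom, a 33 mm hexagon on it, a 21 mm threaded spigot pointing up. Pushed low, at the cap, it slides without tipping.
- flap_edge (a point): Middle of the flap's lower edge; with the flap shut it lies 2 mm beyond the sill at shelf height.
- tube_center (a point): Centre of the yellow nylon spacer tube, 25 mm in diameter and 50 mm high, loose, standing near one end of the loading shelf. Bystander.
- weight: Dull pewter weight with a knob, 32 mm in diameter and 44 mm high, loose, standing near the other end of the loading shelf; origin at the centre of its underside. Bystander.
- cover: Cast aluminium meter register cover, 96 mm wide, 88 mm high and 12 mm thick, held upright by a sprung steel clip on the bench; origin at the middle of its lower edge. Bystander.
- jar: Amber screw-top jar, 60 mm in diameter, 75 mm high, on the bench; origin at the centre of its underside. Bystander.
- union: Brass union ring, 44 mm in diameter, 20 mm high, on the bench; origin at the centre of its underside. Bystander.
- driver: Red-handled screwdriver lying on the bench. Bystander.
- spanner: Steel spanner lying on the bench. Bystander.

How it is judged:
By the outcome, as a careful person would: the job done as asked, in the order asked, and still so for the second after the job is handed in, with the robot touching nothing.
It also fails if it takes over 40 s, if anything falls off the work surface, if the arm or the gripper's body presses on something with over 40 N, if the wrist force passes 120 N, or if a joint passes its speed limit or range.

### The arm

A 7-joint arm with a two-finger parallel gripper is mounted at the origin on the work surface. World frame = base frame: x ahead of the robot, y to its left, z up, the work surface at z = 0. Lengths are in mm, angles in rad, forces in N, time in s.
With the tool pointing down it reaches from about 425 to 875 mm from the base axis. Payload 4.7 kg.
Tool frame: the origin (TCP) lies at the very end of the fingers, on their centre line; the grasp point (between the pads) lies 19 mm behind it; z points along the fingers, y is the direction in which the jaws open and shut (so a half turn about z gives the same grasp; the last joint's range is limited). The gripper opens to 87 mm and grips with 3 to 60 N. Pads are 19 mm wide; open, the fingers measure 117 mm over their backs; the gripper's body (75 mm by 190 mm) begins 51 mm behind the grasp point.
Start: joints at [-1.275, 0.321, -0.07, 1.45, 0.023, 1.371, -0.057], TCP at [180.783, 624.374, 222.587] pointing down, gripper open.
Joint ranges: [-2.86, 2.86], [-0.3, 2.09], [-1.38, 1.24], [0.06, 2.45], [-1.56, 4.7], [0.09, 2.05], [-2.69, 2.69]. Speed limits (rad/s): [2.57, 2.57, 3.14, 3.14, 3.14, 3.14, 3.14].

### API

Orientations are given as [roll, pitch, yaw] about the fixed x, y, z axes, in that order (R = Rz(yaw) Ry(pitch) Rx(roll)).
In Python, from plant import env gives the robot as it stands.
- The arm moves only by the tool play_rows, never from a script. Its argument "series" is a list of rows, each an object of numbers: "x", "y", "z": the shift along the tool's x, y, z as a fraction of full scale; "wx", "wy", "wz": the turn, a rotation vector about the tool's x, y, z as a fraction of full scale; "claw": the finger opening in mm, from 0 to 87. In form: [{"x": .., "y": .., "z": .., "wx": .., "wy": .., "wz": .., "claw": ..}, ...]. A call has exactly 5 rows; each row shifts and turns the commanded pose from where the row before left it, along the tool's axes as they then stand; what a row does not reach is not made up. Full scale, the value 1, is 40 mm for a shift and 5 degrees for a turn. A row lasts 1/8 s, in which the tool goes at most 62.5 mm and 10.7 degrees, less where a joint would pass 70% of its speed; a pose out of reach is approached as far as the arm can. A call with a number of a shift or a turn outside -1 to 1 is refused whole. A call with a gripper value outside its range is refused whole. The fingers move at their own pace and stop on an object; the grip force is fixed at half the most. Time passes only in rows, so rows that do not move let the fingers close, or fill a call up. It gives the time, the measured TCP pose, the force and the opening at its end, in the units of the state.
- env.observe(): the state, without advancing time (a new reading comes with each control period).
- env.grab_frame(name): name is "side" or "top" or "wrist"; returns a dict with "frame" (420x560x3 uint8, red, green, blue), "K" (3x3 intrinsics, pixels), "world_from_camera" (4x4, takes a point from camera to world coordinates); the wrist camera has in their place "mount" (4x4, takes a point from camera to tool coordinates, whose origin is the TCP and whose axes are the flange's). Camera axes: x right, y up, looking along -z (the intrinsics and any distortion apply to the point x, -y, -z); pixel columns grow to the right and rows downward; lengths in mm; the calibration is good to about 2 mm. A picture is of the moment at which its call begins: read the wrist's pose just before it. There is no depth.
- env.sign_off(): hands the job in, once; it reports no verdict.
The state is a dict: "t": time; "joints": joint angles; "qd": joint speeds; "joint_efforts": joint torques, N m; "tool_pos": TCP position; "orientation": TCP orientation; "force": force on the tool from outside, world axes, zero at the start; "moment": the same for the moment, N m; "grip_width": finger opening in mm.
Only numpy, scipy, OpenCV 4.12 (cv2) and the standard library are available. Lean on these libraries where they do the work, as an engineer would, in place of code of your own. Each camera call takes 0.05 s, during which the arm holds its last target.

## Working session

There is one attempt and no reset: what is moved stays moved. The work goes in short steps, Python scripts to look and compute and a tool call to move; the robot and the scene stay as the last step left them, time stands still between calls to the robot, and variables do not carry over. Pictures are saved under pics/ and viewed, and the job is handed in when it is done.

Besides the shell and the picture viewer there is one more tool, called as a command line: name --argument value ..., lists and objects as JSON in quotes. play_rows: Moves the arm, as the interface text tells. Shift numbers are shares of 40 mm and turn numbers shares of 5 degrees, none past 1 either way. Its arguments: {"type":"object","properties":{"series":{"type":"array","items":{"type":"object","properties":{"x":{"type":"number","minimum":-1,"maximum":1},"y":{"type":"number","minimum":-1,"maximum":1},"z":{"type":"number","minimum":-1,"maximum":1},"wx":{"type":"number","minimum":-1,"maximum":1},"wy":{"type":"number","minimum":-1,"maximum":1},"wz":{"type":"number","minimum":-1,"maximum":1},"claw":{"type":"number"}}}}},"required":["series"]}

```bash
mkdir -p pics; ls
python3 - <<'E'
from plant import env
import cv2,numpy as np
s=env.observe()
for k,v in s.items(): print(k,v)
for n in ["side","top","wrist"]:
    f=env.grab_frame(n); cv2.imwrite(f"pics/a_{n}.png",f["frame"][:,:,::-1])
    print(n,[ (k,np.round(v,3).tolist()) for k,v in f.items() if k!="frame"])
E
```

```text
pics
t 0.0
joints [-1.27490246  0.32183271 -0.07009004  1.45170313  0.02262445  1.37075984
 -0.05692257]
qd [ 4.59832365e-04 -4.01383680e-04 -1.07044344e-03  2.63208489e-04
  1.68970420e-03  8.77186825e-05  2.91132743e-03]
joint_efforts [ 5.89185788e-05 -4.91295683e+01 -4.03866330e-01 -3.12540150e+01
 -6.39580702e-02  4.33164428e-02  1.60900249e-04]
tool_pos [180.65041399 623.81500648 221.44112205]
orientation [-3.13968055e+00  1.20005280e-04  2.85981745e+00]
force [0.31740628 0.18348759 0.43022404]
moment [ 0.00580355 -0.01616349 -0.01089888]
grip_width 87.2517905342544
side [('K', [[431.45, 0.0, 281.605], [0.0, 431.45, 209.227], [0.0, 0.0, 1.0]]), ('world_from_camera', [[0.945, 0.181, -0.273, 132.952], [-0.327, 0.48, -0.814, -1029.602], [-0.016, 0.858, 0.513, 739.95], [0.0, 0.0, 0.0, 1.0]])]
top [('K', [[432.948, 0.0, 279.976], [0.0, 432.948, 201.549], [0.0, 0.0, 1.0]]), ('world_from_camera', [[-0.023, 0.991, -0.134, 325.437], [-1.0, -0.024, -0.005, -10.263], [-0.008, 0.134, 0.991, 1260.186], [0.0, 0.0, 0.0, 1.0]])]
wrist [('K', [[329.927, 0.0, 283.959], [0.0, 329.927, 206.592], [0.0, 0.0, 1.0]]), ('mount', [[-0.0, 0.952, 0.306, 84.535], [1.0, 0.0, 0.0, -0.184], [0.0, 0.306, -0.952, -162.062], [0.0, 0.0, 0.0, 1.0]])]
```

View pics/a_side.png

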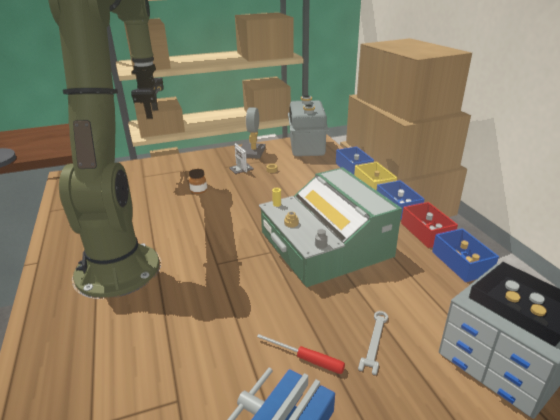

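View pics/a_top.png

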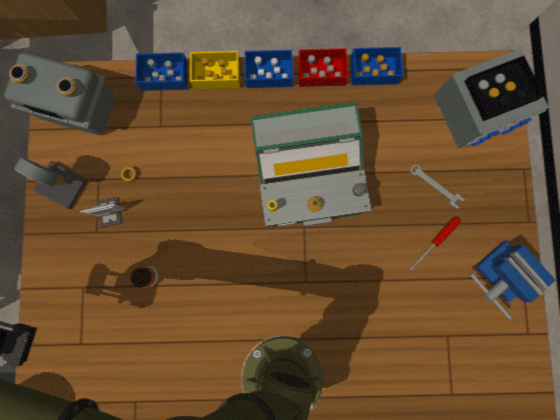

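View pics/a_wrist.png

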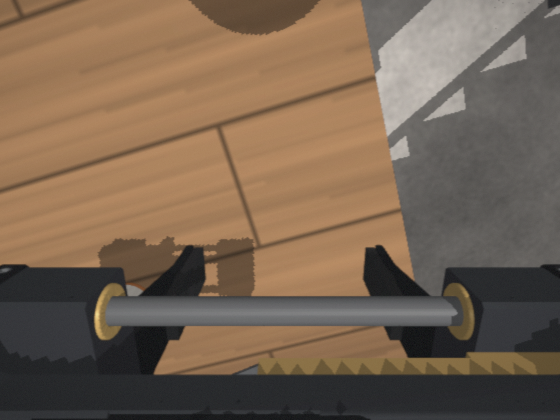

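The side and top views show the keeper around (315,165) in the top image. The vent is at about (315,203), the tube at (272,204) and the weight at (360,188). I'll measure these next.

```bash
cat > h.py <<'E'
import cv2,numpy as np
from scipy.spatial.transform import Rotation as R
def cast(f,px,z,s=None):
    K=f["K"]
    if "mount" in f:
        T=np.eye(4); T[:3,:3]=R.from_euler('xyz',s["orientation"]).as_matrix(); T[:3,3]=s["tool_pos"]; W=T@f["mount"]
    else: W=f["world_from_camera"]
    px=np.atleast_2d(px).astype(float)
    d=np.c_[(px[:,0]-K[0,2])/K[0,0],-(px[:,1]-K[1,2])/K[1,1],-np.ones(len(px))]@W[:3,:3].T
    o=W[:3,3]; return o+d*((z-o[2])/d[:,2])[:,None]
E
python3 - <<'E'
from plant import env
import cv2,numpy as np
for n,(x0,x1,y0,y1) in {"top":(235,385,95,235),"side":(250,410,160,285)}.items():
    f=env.grab_frame(n); im=f["frame"][y0:y1,x0:x1,::-1]
    cv2.imwrite(f"pics/b_{n}.png",cv2.resize(im,None,fx=4.8,fy=4.2 if 0 else 4.8 if (y1-y0)*4.8<=600 else 4.2,interpolation=cv2.INTER_CUBIC) if n=="side" else cv2.resize(im,None,fx=4,fy=4,interpolation=cv2.INTER_CUBIC))
E
```

```text
(no output)
```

View pics/b_top.png

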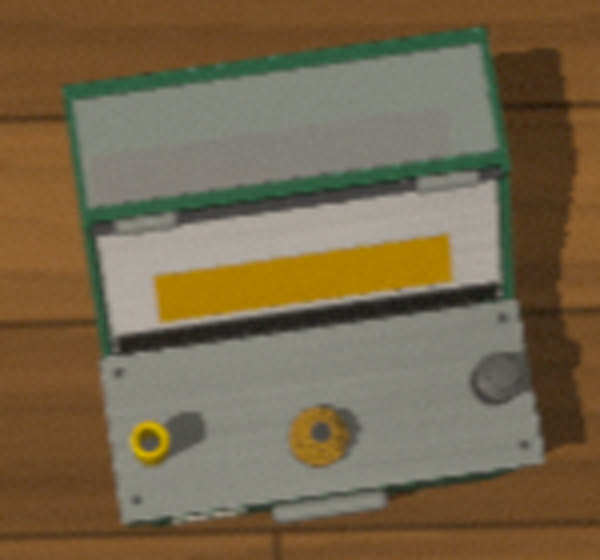

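View pics/b_side.png

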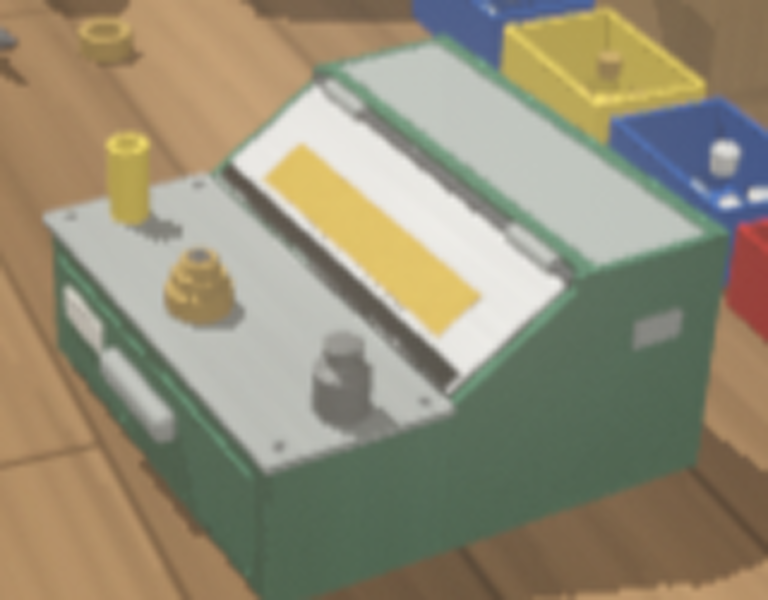

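Shelf corners in the 4x crop are (101,357), (520,300), (543,462) and (123,522). The vent is at (318,437).

Run:
```python
from plant import env
from h import *
f=env.grab_frame("top")
c=lambda p:(np.array(p)+.5)/4-.5+np.array([235,95])
sh=cast(f,c([(101,357),(520,300),(543,462),(123,522)]),100); print(sh.round(1))
hd=cast(f,c([(62,88),(485,28)]),158); print(hd.round(1))
v=cast(f,c([(319,437)]),116)[0]
ax=[]
a=(sh[0]-sh[1]); b=(hd[0]-hd[1]); d=sh[3]-sh[2]
for q in (a,b,d): print(np.linalg.norm(q),np.arctan2(-q[0],q[1]))
y=-(sh[0]-sh[3]); 
yaw=np.mean([np.arctan2(-q[0],q[1]) for q in (a,b,d)])
kx=np.array([np.cos(yaw),np.sin(yaw)]);ky=np.array([-kx[1],kx[0]])
o=sh[:,:2].mean(0)+57*kx
o2=hd[:,:2].mean(0)-174*kx
print("yaw",yaw,"sill",o,o2,"vent",v,"in keeper",(v[:2]-o)@kx,(v[:2]-o)@ky)
for n,p,z in (("tube",(150,442),150),("weight",(498,378),130)):
    q=cast(f,c([p]),z)[0,:2]; print(n,(q-o)@kx,(q-o)@ky)
# side
g=env.grab_frame("side"); c2=lambda p:(np.array(p)+.5)/4.8-.5+np.array([250,160])
s2=cast(g,c2([(265,470),(455,408),(45,215)]),100);print("side corners",s2.round(1))
v2=cast(g,c2([(200,292)]),116)[0]; print("side vent",v2.round(1))
print(cast(g,c2([(588,272),(728,233)]),158).round(1))
```

```text
[[ 532.3   48.8  100. ]
 [ 564.7 -237.6  100. ]
 [ 453.3 -247.5  100. ]
 [ 419.5   35.9  100. ]]
[[ 702.7   68.5  158. ]
 [ 736.7 -212.1  158. ]]
288.1927311078734 0.11266585471559586
282.7092112917964 0.12027057060287008
285.4705154439333 0.1183720510693061
yaw 0.11710282546259067 sill [549.04953192 -93.43257721] [546.88692214 -92.12763546] vent [471.81634602 -96.26234756 116.        ] in keeper -77.03485592995958 6.21317768880851
tube -68.90284155270017 117.81784002243118
weight -56.49429478952016 -115.3600039495714
side corners [[ 451.7 -250.1  100. ]
 [ 565.6 -234.9  100. ]
 [ 420.3   36.2  100. ]]
side vent [ 470.4 -104.1  116. ]
[[ 647.1 -219.9  158. ]
 [ 738.2 -211.   158. ]]
```

```bash
cat > plan.py <<'E'
import sys
from h import *
from plant import env
def plan(tgt,yaw,N,ret=False):
    s=env.observe(); p=np.array(s["tool_pos"]); 
    r0=R.from_euler('xyz',s["orientation"]); r1=R.from_euler('xyz',[np.pi,0,yaw])
    rv=(r0.inv()*r1).as_rotvec()
    d=(np.array(tgt)-p)/N; r=r0; 
    print("turn/row",(np.degrees(rv)/N/5).round(3))
    for i in range(N):
        print((r.inv().apply(d)/40).round(3).tolist()); r=r*R.from_rotvec(rv/N)
if __name__=="__main__":
    a=[float(v) for v in sys.argv[1:]]; plan(a[:3],a[3],int(a[4]))
E
python3 plan.py 488 -98 235 1.688 25
```

```text
turn/row [-0.     0.     0.537]
[-0.496, -0.608, -0.012]
[-0.524, -0.584, -0.012]
[-0.551, -0.559, -0.012]
[-0.576, -0.533, -0.012]
[-0.601, -0.505, -0.012]
[-0.624, -0.477, -0.012]
[-0.645, -0.447, -0.012]
[-0.666, -0.416, -0.013]
[-0.684, -0.384, -0.013]
[-0.702, -0.352, -0.013]
[-0.717, -0.319, -0.013]
[-0.731, -0.285, -0.013]
[-0.744, -0.25, -0.013]
[-0.755, -0.215, -0.013]
[-0.764, -0.179, -0.013]
[-0.772, -0.143, -0.013]
[-0.778, -0.107, -0.013]
[-0.782, -0.071, -0.013]
[-0.784, -0.034, -0.013]
[-0.785, 0.003, -0.013]
[-0.784, 0.04, -0.013]
[-0.781, 0.076, -0.013]
[-0.777, 0.113, -0.013]
[-0.771, 0.149, -0.013]
[-0.763, 0.185, -0.013]
```

play_rows --series '[{"x": -0.5, "y": -0.61, "z": -0.01, "wz": 0.54, "claw": 87}, {"x": -0.52, "y": -0.58, "z": -0.01, "wz": 0.54, "claw": 87}, {"x": -0.55, "y": -0.56, "z": -0.01, "wz": 0.54, "claw": 87}, {"x": -0.58, "y": -0.53, "z": -0.01, "wz": 0.54, "claw": 87}, {"x": -0.6, "y": -0.5, "z": -0.01, "wz": 0.54, "claw": 87}]'

```text
validation failed for argument at $.se...
```

play_rows --series '[{"x": -0.62, "y": -0.48, "z": -0.01, "wz": 0.54, "claw": 87}, {"x": -0.65, "y": -0.45, "z": -0.01, "wz": 0.54, "claw": 87}, {"x": -0.67, "y": -0.42, "z": -0.01, "wz": 0.54, "claw": 87}, {"x": -0.68, "y": -0.38, "z": -0.01, "wz": 0.54, "claw": 87}, {"x": -0.7, "y": -0.35, "z": -0.01, "wz": 0.54, "claw": 87}]'

```text
validation failed for argument at $.se...
```

play_rows --series '[{"x": -0.72, "y": -0.32, "z": -0.01, "wz": 0.54, "claw": 87}, {"x": -0.73, "y": -0.28, "z": -0.01, "wz": 0.54, "claw": 87}, {"x": -0.74, "y": -0.25, "z": -0.01, "wz": 0.54, "claw": 87}, {"x": -0.76, "y": -0.21, "z": -0.01, "wz": 0.54, "claw": 87}, {"x": -0.76, "y": -0.18, "z": -0.01, "wz": 0.54, "claw": 87}]'

```text
validation failed for argument at $.se...
```

play_rows --series '[{"x": -0.77, "y": -0.14, "z": -0.01, "wz": 0.54, "claw": 87}, {"x": -0.78, "y": -0.11, "z": -0.01, "wz": 0.54, "claw": 87}, {"x": -0.78, "y": -0.07, "z": -0.01, "wz": 0.54, "claw": 87}, {"x": -0.78, "y": -0.03, "z": -0.01, "wz": 0.54, "claw": 87}, {"x": -0.79, "y": 0.0, "z": -0.01, "wz": 0.54, "claw": 87}]'

```text
validation failed for argument at $.se...
```

play_rows --series '[{"x": -0.5, "y": -0.61, "z": -0.01, "wx": 0, "wy": 0, "wz": 0.54, "claw": 87}, {"x": -0.52, "y": -0.58, "z": -0.01, "wx": 0, "wy": 0, "wz": 0.54, "claw": 87}, {"x": -0.55, "y": -0.56, "z": -0.01, "wx": 0, "wy": 0, "wz": 0.54, "claw": 87}, {"x": -0.58, "y": -0.53, "z": -0.01, "wx": 0, "wy": 0, "wz": 0.54, "claw": 87}, {"x": -0.6, "y": -0.5, "z": -0.01, "wx": 0, "wy": 0, "wz": 0.54, "claw": 87}]'

```text
t: 0.98
tool_pos: [242.9, 479.2, 224.7]
orientation: [3.141, 0.0, 2.623]
force: [0.3, 0.6, -0.3]
grip_width: 87.0
```

play_rows --series '[{"x": -0.62, "y": -0.48, "z": -0.01, "wx": 0, "wy": 0, "wz": 0.54, "claw": 87}, {"x": -0.65, "y": -0.45, "z": -0.01, "wx": 0, "wy": 0, "wz": 0.54, "claw": 87}, {"x": -0.67, "y": -0.42, "z": -0.01, "wx": 0, "wy": 0, "wz": 0.54, "claw": 87}, {"x": -0.68, "y": -0.38, "z": -0.01, "wx": 0, "wy": 0, "wz": 0.54, "claw": 87}, {"x": -0.7, "y": -0.35, "z": -0.01, "wx": 0, "wy": 0, "wz": 0.54, "claw": 87}]'

```text
t: 1.6
tool_pos: [304.2, 334.1, 226.7]
orientation: [3.141, -0.0, 2.386]
force: [0.4, 0.5, 0.3]
grip_width: 87.1
```

play_rows --series '[{"x": -0.72, "y": -0.32, "z": -0.01, "wx": 0, "wy": 0, "wz": 0.54, "claw": 87}, {"x": -0.73, "y": -0.28, "z": -0.01, "wx": 0, "wy": 0, "wz": 0.54, "claw": 87}, {"x": -0.74, "y": -0.25, "z": -0.01, "wx": 0, "wy": 0, "wz": 0.54, "claw": 87}, {"x": -0.76, "y": -0.21, "z": -0.01, "wx": 0, "wy": 0, "wz": 0.54, "claw": 87}, {"x": -0.76, "y": -0.18, "z": -0.01, "wx": 0, "wy": 0, "wz": 0.54, "claw": 87}]'

```text
t: 2.22
tool_pos: [365.6, 189.2, 228.7]
orientation: [3.141, -0.0, 2.15]
force: [0.3, -0.4, -0.4]
grip_width: 86.8
```

play_rows --series '[{"x": -0.77, "y": -0.14, "z": -0.01, "wx": 0, "wy": 0, "wz": 0.54, "claw": 87}, {"x": -0.78, "y": -0.11, "z": -0.01, "wx": 0, "wy": 0, "wz": 0.54, "claw": 87}, {"x": -0.78, "y": -0.07, "z": -0.01, "wx": 0, "wy": 0, "wz": 0.54, "claw": 87}, {"x": -0.78, "y": -0.03, "z": -0.01, "wx": 0, "wy": 0, "wz": 0.54, "claw": 87}, {"x": -0.79, "y": 0.0, "z": -0.01, "wx": 0, "wy": 0, "wz": 0.54, "claw": 87}]'

```text
t: 2.85
tool_pos: [426.2, 44.4, 230.6]
orientation: [3.141, 0.0, 1.914]
force: [0.7, 0.5, 0.5]
grip_width: 87.3
```

```bash
python3 - <<'E'
from plant import env
import cv2
s=env.observe(); print(s["t"],s["tool_pos"],s["orientation"],s["joints"],s["grip_width"])
f=env.grab_frame("wrist"); cv2.imwrite("pics/c_w.png",f["frame"][:,:,::-1])
E
python3 plan.py 488 -98 235 1.688 5
```

```text
2.85 [426.16646525  44.41401651 230.60381215] [3.14137429e+00 1.21860880e-06 1.91417272e+00] [-0.72177297 -0.20524059  0.48971156  1.96388674  0.09816575  1.36015591
  0.08199524] 87.33674543931211
turn/row [0.002 0.005 0.502]
[-0.751, 0.057, -0.019]
[-0.747, 0.09, -0.019]
[-0.743, 0.123, -0.02]
[-0.737, 0.155, -0.02]
[-0.729, 0.187, -0.02]
```

View pics/c_w.png

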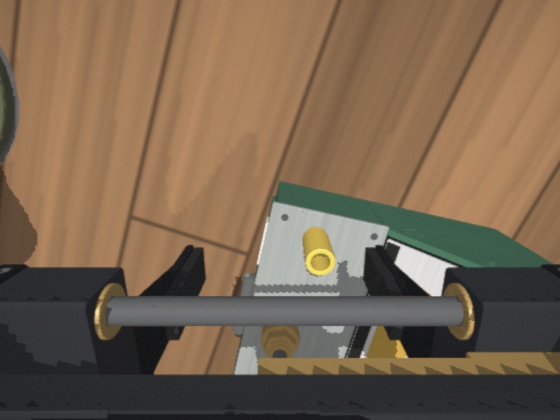

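The wrist view shows the tube at (320,260) and the vent at (280,338), partly behind the bar. I'll overshoot along -y to get a clear look.

play_rows --series '[{"x": -0.75, "y": 0.06, "z": -0.02, "wx": 0, "wy": 0, "wz": 0.5, "claw": 87}, {"x": -0.75, "y": 0.09, "z": -0.02, "wx": 0, "wy": 0, "wz": 0.5, "claw": 87}, {"x": -0.74, "y": 0.12, "z": -0.02, "wx": 0, "wy": 0, "wz": 0.5, "claw": 87}, {"x": -0.74, "y": 0.16, "z": -0.02, "wx": 0, "wy": 0, "wz": 0.5, "claw": 87}, {"x": -0.73, "y": 0.19, "z": -0.02, "wx": 0, "wy": 0, "wz": 0.5, "claw": 87}]'

```text
t: 3.52
tool_pos: [488.0, -92.8, 234.6]
orientation: [3.141, 0.0, 1.697]
force: [0.5, -0.2, -0.1]
grip_width: 87.1
```

play_rows --series '[{"x": -0.6, "y": 0.0, "z": 0, "wx": 0, "wy": 0, "wz": 0, "claw": 87}, {"x": -0.6, "y": 0.0, "z": 0, "wx": 0, "wy": 0, "wz": 0, "claw": 87}, {"x": -0.5, "y": 0.0, "z": 0, "wx": 0, "wy": 0, "wz": 0, "claw": 87}, {"x": -0.1, "y": 0.0, "z": 0, "wx": 0, "wy": 0, "wz": 0, "claw": 87}, {"x": 0, "y": 0, "z": 0, "wx": 0, "wy": 0, "wz": 0, "claw": 87}]'

```text
t: 4.15
tool_pos: [496.8, -162.3, 234.4]
orientation: [-3.141, -0.0, 1.698]
force: [0.4, -0.4, -0.0]
grip_width: 86.7
```

Run:
```python
from plant import env
import cv2
s=env.observe(); print(s["t"],s["tool_pos"],s["orientation"],s["joints"],s["grip_width"])
f=env.grab_frame("wrist"); cv2.imwrite("pics/d_w.png",f["frame"][:,:,::-1])
import pickle; pickle.dump((s,f),open("d.pkl","wb"))
```

```text
4.15 [ 496.81203623 -162.28467334  234.44741255] [-3.14129233e+00 -2.84857845e-04  1.69848803e+00] [-0.50996246  0.03439875  0.80105568  1.77126565 -0.02547359  1.34684291
  0.42415739] 86.65347291901689
```

View pics/d_w.png

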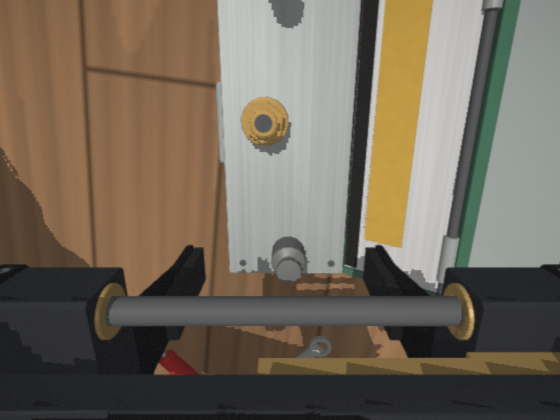

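Run:
```python
import pickle
from h import *
s,f=pickle.load(open("d.pkl","rb"))
im=f["frame"][:,:,::-1].copy(); 
cv2.imwrite("pics/d_crop.png",cv2.resize(im[0:285,205:405],None,fx=2.1,fy=2.1,interpolation=cv2.INTER_CUBIC))
cv2.imwrite("pics/d_v.png",cv2.resize(im[85:160,225:325],None,fx=7,fy=7,interpolation=cv2.INTER_CUBIC))
h=cv2.cvtColor(im,cv2.COLOR_BGR2HSV)
m=((h[...,0]>8)&(h[...,0]<30)&(h[...,1]>110)&(h[...,2]>70)).astype(np.uint8)
m[:, :235]=0;m[:,295:]=0;m[:85]=0;m[160:]=0
c=max(cv2.findContours(m,0,1)[0],key=cv2.contourArea)
print(cv2.minEnclosingCircle(c),cv2.boundingRect(c),cv2.fitEllipse(c))
```

```text
((264.2376708984375, 121.10237884521484), 23.929738998413086) (242, 98, 46, 48) ((264.3965759277344, 121.06236267089844), (45.09674072265625, 46.81655502319336), 165.8854217529297)
```

View pics/d_crop.png

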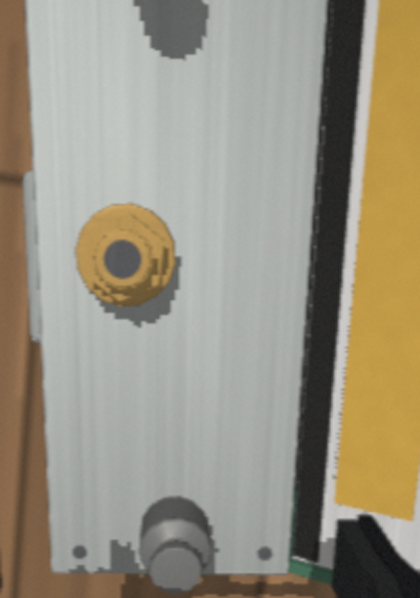

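View pics/d_v.png

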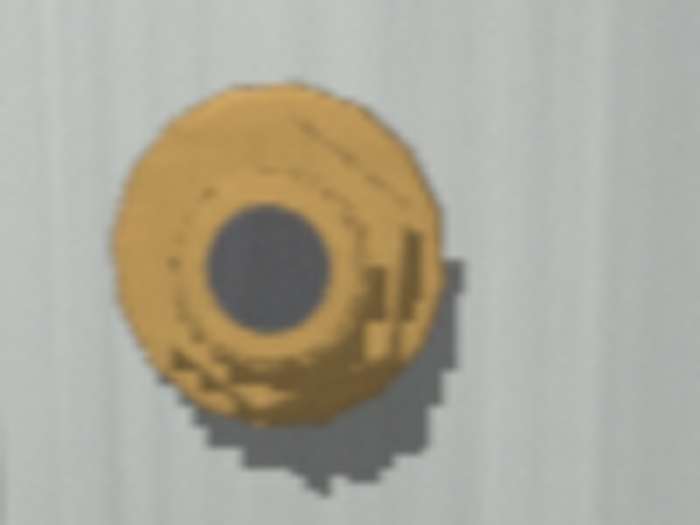

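Run:
```python
import pickle
from h import *
s,f=pickle.load(open("d.pkl","rb"))
A=cast(f,[(217.9,1),(229.8,272.4),(361.7,1),(345,266.7)],100,s); print(A.round(1))
for i in (0,2):
    d=A[i]-A[i+1]; print("yaw",np.arctan2(-d[0],d[1]))
v=cast(f,[(264.2,120.5)],116,s)[0]; v2=cast(f,[(263.1,123.3)],134,s)[0]; print(v,v2)
p=s["tool_pos"]
for yaw in (.112,.118,.124):
    kx=np.array([np.cos(yaw),np.sin(yaw)]);ky=np.array([-kx[1],kx[0]])
    sill=((A[2]+A[3])/2)[:2]@kx; fr=((A[0]+A[1])/2)[:2]@kx
    print(yaw,"depth",sill-fr,"sill",sill,"top-est",np.array([548,-93])@kx,"vent x",v[:2]@kx-sill,v2[:2]@kx-sill,"tcp x",p[:2]@kx-sill,"vent y rel tcp",(v[:2]-p[:2])@ky,(v2[:2]-p[:2])@ky)
```

```text
[[ 425.1  -11.2  100. ]
 [ 452.9 -249.2  100. ]
 [ 537.3    3.1  100. ]
 [ 566.9 -228.1  100. ]]
yaw 0.1162850498331367
yaw 0.12756400271045484
[471.92307853 -96.18163325 116.        ] [472.20911361 -97.2550129  134.        ]
0.112 depth 114.40531386286028 sill 536.0822005622383 top-est 534.1722980971739 vent x -77.86576646191276 -77.7014908554641 tcp x -60.520821050215545 vent y rel tcp 68.4706140804585 67.37199063393038
0.118 depth 114.43299631098142 sill 535.031589915019 top-est 533.2406980934898 vent x -77.71334212694421 -77.55566117857643 tcp x -60.779530142872886 vent y rel tcp 68.57345066115573 67.47386134206555
0.124 depth 114.45655918359398 sill 533.961718188346 top-est 532.2899014822641 vent x -77.55812012005208 -77.40703950626221 tcp x -61.03605117900918 vent y rel tcp 68.67381860503508 67.57330299847956
```

Vent centre is at keeper x -77.6, and the lead finger's back would come down at about x -2, just clear of the flap. I'll move over the vent and then down in stages.

play_rows --series '[{"x": 0.6, "y": 0, "z": 0, "wx": 0, "wy": 0, "wz": 0.1, "claw": 87}, {"x": 0.6, "y": 0, "z": 0, "wx": 0, "wy": 0, "wz": 0, "claw": 87}, {"x": 0.5, "y": 0, "z": 0.2, "wx": 0, "wy": 0, "wz": 0, "claw": 87}, {"x": 0, "y": 0, "z": 0.7, "wx": 0, "wy": 0, "wz": 0, "claw": 87}, {"x": 0, "y": 0, "z": 0.6, "wx": 0, "wy": 0, "wz": 0, "claw": 87}]'

```text
t: 4.82
tool_pos: [488.6, -93.1, 173.9]
orientation: [3.141, -0.001, 1.693]
force: [0.5, 0.0, 0.1]
grip_width: 87.2
```

```bash
cat > st.py <<'E'
import sys
from plant import env
from h import *
def kp(s):
    yaw=.118; kx=np.array([np.cos(yaw),np.sin(yaw)]);ky=np.array([-kx[1],kx[0]]); p=np.array(s["tool_pos"][:2]); w=s["grip_width"]
    x=p@kx-535.0
    print("t %.2f tcp x %.1f yrelvent %.1f z %.1f yawerr %.4f | trail in %.1f lead in %.1f lead back %.1f F"%(s["t"],x,(p-[472.05,-96.7])@ky,s["tool_pos"][2]-100,s["orientation"][2]-1.6888,x-w/2,x+w/2,x+w/2+15),np.round(s["force"],1))
s=env.observe(); kp(s)
if len(sys.argv)>1:
    f=env.grab_frame("side"); cv2.imwrite(f"pics/{sys.argv[1]}_s.png",cv2.resize(f["frame"][130:290,230:430,::-1],None,fx=3.6,fy=3.6,interpolation=cv2.INTER_CUBIC))
    f=env.grab_frame("wrist"); cv2.imwrite(f"pics/{sys.argv[1]}_w.png",f["frame"][:,:,::-1])
E
python3 st.py e
```

```text
t 4.83 tcp x -60.8 yrelvent 1.6 z 73.9 yawerr 0.0045 | trail in -104.4 lead in -17.2 lead back -2.2 F [0.5 0.  0.1]
```

View pics/e_s.png

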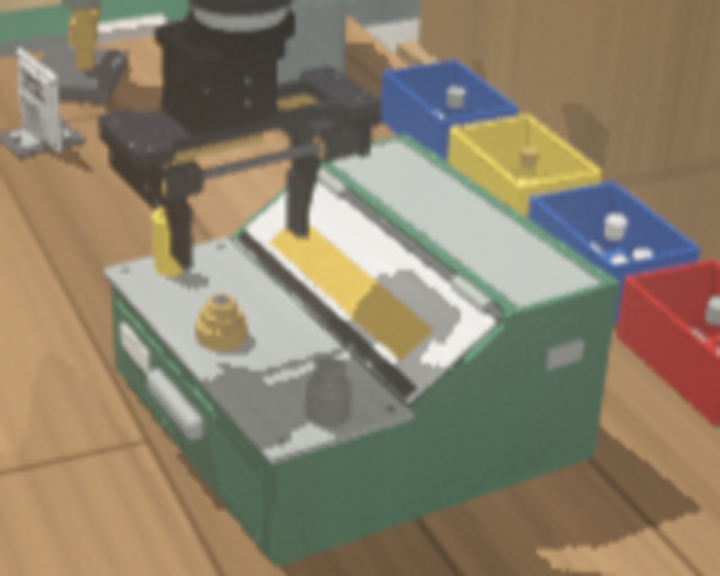

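View pics/e_w.png

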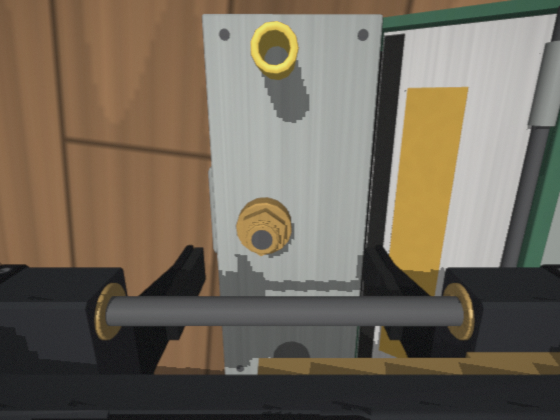

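The side view shows both fingers straddling the vent in line with the box axis. The lead finger is just in front of the flap. Next I descend.

play_rows --series '[{"x": -0.04, "y": 0, "z": 0.6, "wx": 0, "wy": 0, "wz": 0.05, "claw": 87}, {"x": 0, "y": 0, "z": 0.6, "wx": 0, "wy": 0, "wz": 0, "claw": 87}, {"x": 0, "y": 0, "z": 0.4, "wx": 0, "wy": 0, "wz": 0, "claw": 87}, {"x": 0, "y": 0, "z": 0.1, "wx": 0, "wy": 0, "wz": 0, "claw": 87}, {"x": 0, "y": 0, "z": 0, "wx": 0, "wy": 0, "wz": 0, "claw": 87}]'

```text
t: 5.55
tool_pos: [489.3, -96.3, 107.1]
orientation: [3.141, 0.0, 1.686]
force: [0.3, -0.1, 0.7]
grip_width: 87.2
```

```bash
python3 st.py f
```

```text
t 5.55 tcp x -60.5 yrelvent -1.6 z 7.1 yawerr -0.0026 | trail in -104.0 lead in -16.9 lead back -1.9 F [ 0.3 -0.1  0.7]
```

View pics/f_s.png

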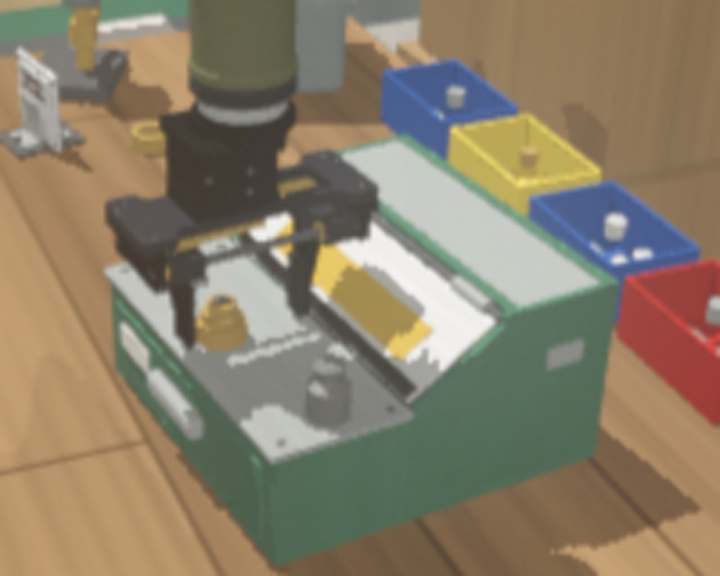

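View pics/f_w.png

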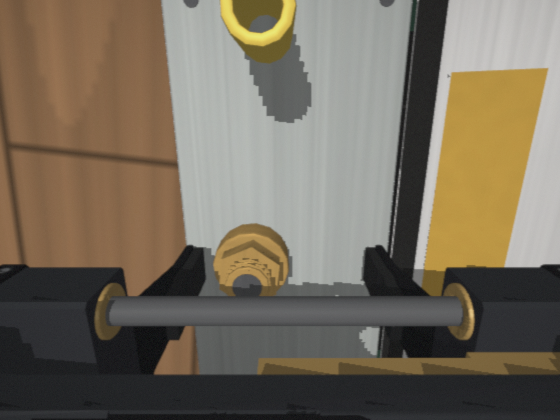

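play_rows --series '[{"x": 0.02, "y": 0.1, "z": 0.04, "wx": 0, "wy": 0, "wz": 0, "claw": 87}, {"x": 0, "y": 0.2, "z": 0, "wx": 0, "wy": 0, "wz": 0, "claw": 87}, {"x": 0, "y": 0.2, "z": 0, "wx": 0, "wy": 0, "wz": 0, "claw": 87}, {"x": 0, "y": 0.2, "z": 0, "wx": 0, "wy": 0, "wz": 0, "claw": 87}, {"x": 0, "y": 0.2, "z": 0, "wx": 0, "wy": 0, "wz": 0, "claw": 87}]'

```text
t: 6.28
tool_pos: [524.6, -91.5, 104.7]
orientation: [-3.14, 0.0, 1.686]
force: [-3.6, -0.8, 0.9]
grip_width: 86.9
```

```bash
python3 st.py g
```

```text
t 6.28 tcp x -24.9 yrelvent -1.0 z 4.7 yawerr -0.0028 | trail in -68.3 lead in 18.6 lead back 33.6 F [-3.6 -0.8  0.9]
```

View pics/g_s.png

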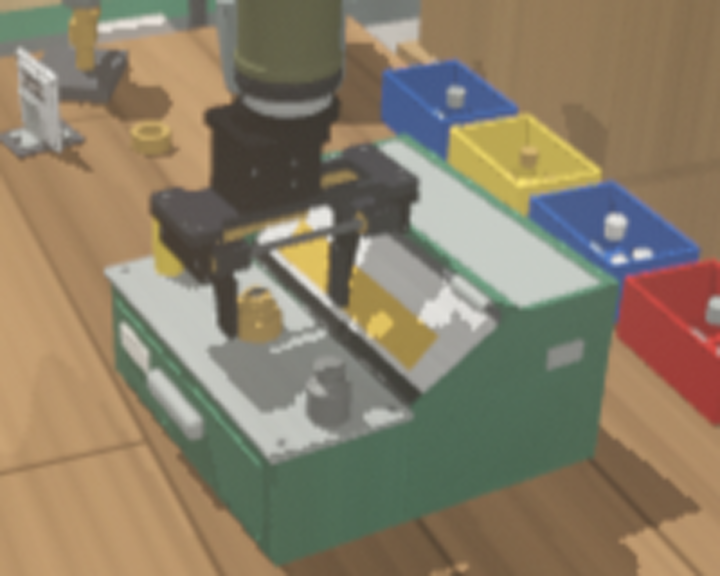

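View pics/g_w.png

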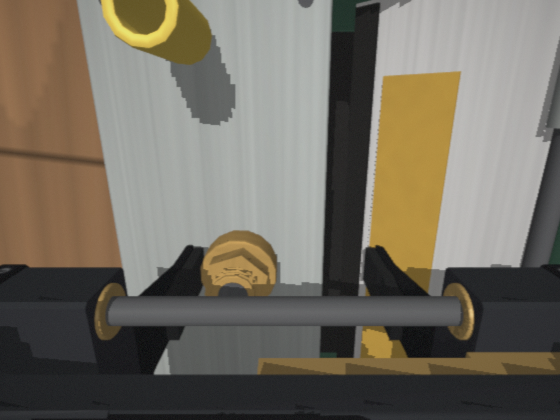

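The flap is opening on the lead finger and the vent is sliding cleanly on the shelf with a gap to the flap. I continue.

play_rows --series '[{"x": 0, "y": 0.2, "z": 0, "wx": 0, "wy": 0, "wz": 0, "claw": 87}, {"x": 0, "y": 0.2, "z": 0, "wx": 0, "wy": 0, "wz": 0, "claw": 87}, {"x": 0, "y": 0.2, "z": 0, "wx": 0, "wy": 0, "wz": 0, "claw": 87}, {"x": 0, "y": 0.05, "z": 0, "wx": 0, "wy": 0, "wz": 0, "claw": 87}, {"x": 0, "y": 0, "z": 0, "wx": 0, "wy": 0, "wz": 0, "claw": 87}]'

```text
t: 7.0
tool_pos: [550.5, -88.3, 104.7]
orientation: [3.141, 0.0, 1.686]
force: [-3.0, 0.1, -0.7]
grip_width: 86.9
```

```bash
python3 st.py i
```

```text
t 7.00 tcp x 1.3 yrelvent -0.9 z 4.7 yawerr -0.0027 | trail in -42.1 lead in 44.8 lead back 59.8 F [-3.   0.1 -0.7]
```

View pics/i_s.png

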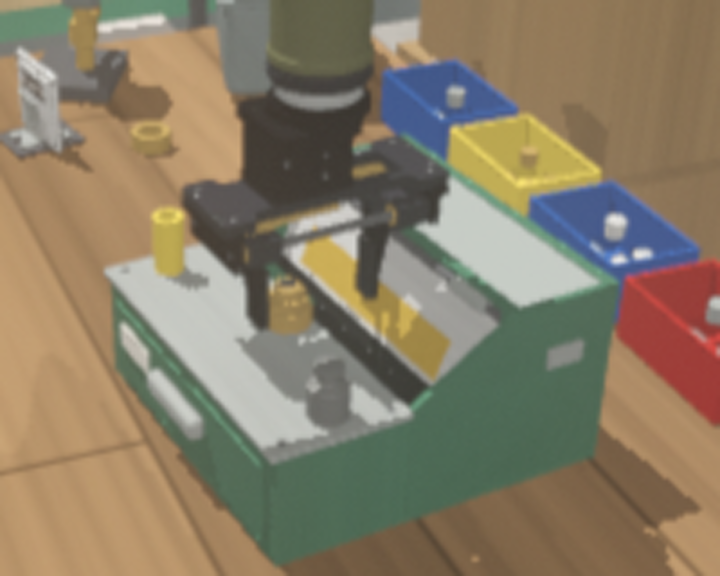

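View pics/i_w.png

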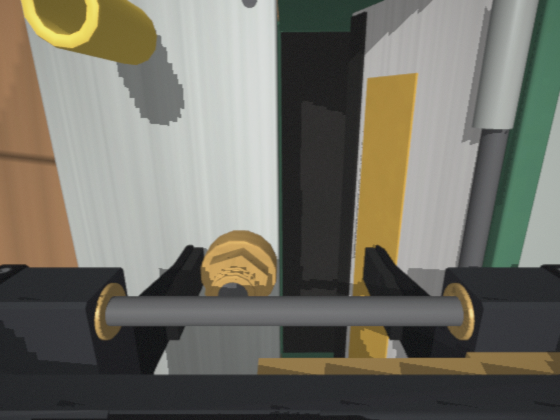

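Vent's front edge is at the sill, still standing on the shelf, and the flap is roughly 0.6 open. Next I hold the lead finger in place while the trailing finger closes in.

play_rows --series '[{"x": 0, "y": 0.12, "z": 0, "wx": 0, "wy": 0, "wz": 0, "claw": 87}, {"x": 0, "y": 0.075, "z": 0, "wx": 0, "wy": 0, "wz": 0, "claw": 81}, {"x": 0, "y": 0.075, "z": 0, "wx": 0, "wy": 0, "wz": 0, "claw": 75}, {"x": 0, "y": 0.05, "z": 0, "wx": 0, "wy": 0, "wz": 0, "claw": 71}, {"x": 0, "y": 0, "z": 0, "wx": 0, "wy": 0, "wz": 0, "claw": 71}]'

```text
t: 7.72
tool_pos: [563.1, -87.0, 104.9]
orientation: [-3.142, -0.0, 1.686]
force: [-4.7, -0.1, -1.0]
grip_width: 71.7
```

```bash
python3 st.py j
```

```text
t 7.72 tcp x 13.9 yrelvent -1.1 z 4.9 yawerr -0.0027 | trail in -21.9 lead in 49.8 lead back 64.8 F [-4.7 -0.1 -1. ]
```

View pics/j_s.png

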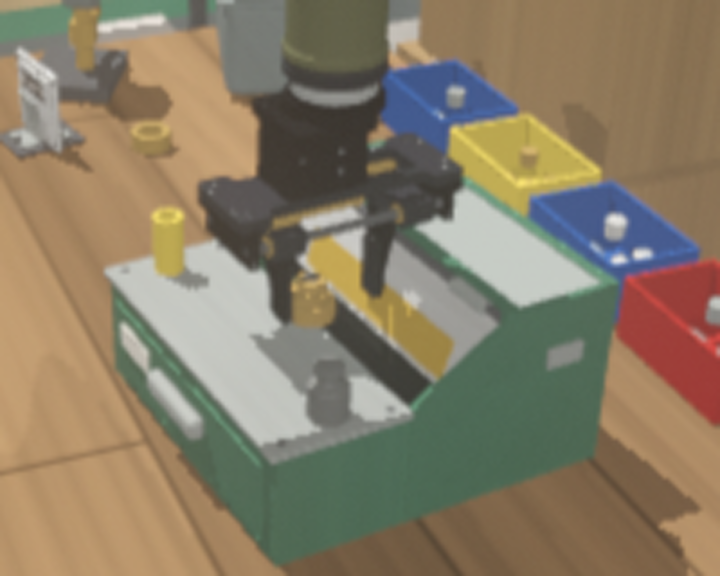

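View pics/j_w.png

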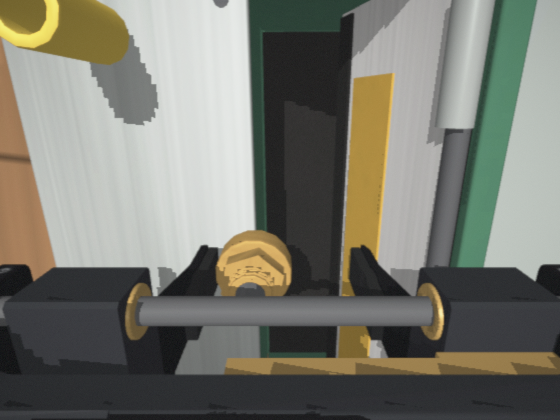

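play_rows --series '[{"x": 0, "y": 0.07, "z": 0, "wx": 0, "wy": 0, "wz": 0, "claw": 66}, {"x": 0, "y": 0.07, "z": 0, "wx": 0, "wy": 0, "wz": 0, "claw": 61}, {"x": 0, "y": 0.07, "z": 0, "wx": 0, "wy": 0, "wz": 0, "claw": 56}, {"x": 0, "y": 0.05, "z": 0, "wx": 0, "wy": 0, "wz": 0, "claw": 52}, {"x": 0, "y": 0, "z": 0, "wx": 0, "wy": 0, "wz": 0, "claw": 52}]'

```text
t: 8.45
tool_pos: [574.0, -85.7, 105.2]
orientation: [3.141, 0.0, 1.686]
force: [-2.5, -0.4, -0.8]
grip_width: 52.7
```

```bash
python3 st.py k
```

```text
t 8.45 tcp x 24.9 yrelvent -1.1 z 5.2 yawerr -0.0026 | trail in -1.4 lead in 51.2 lead back 66.2 F [-2.5 -0.4 -0.8]
```

View pics/k_s.png

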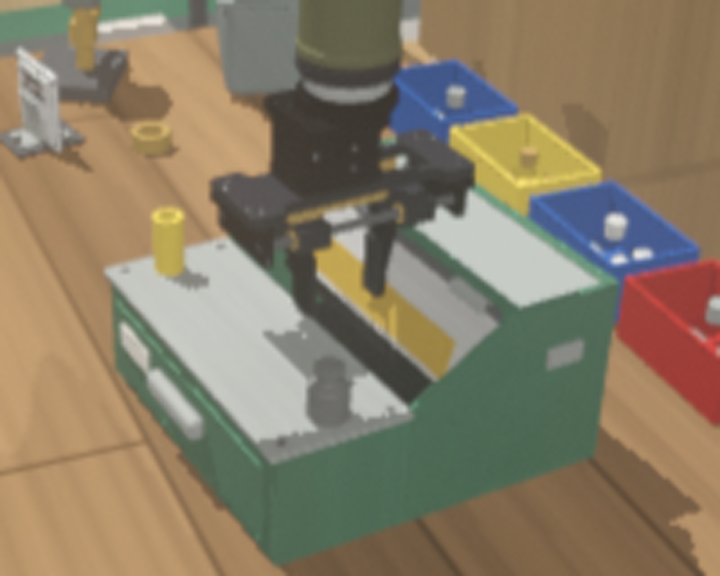

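View pics/k_w.png

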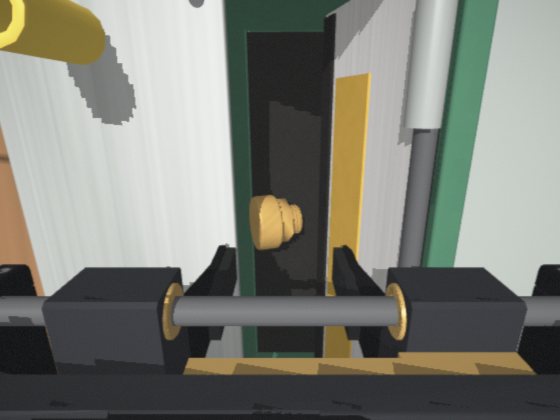

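The wrist view shows the vent at (275,222), lying on the keeper floor and clear of the fingers. I'll back off so the flap follows the finger shut, then lift.

play_rows --series '[{"x": 0, "y": -0.2, "z": 0, "wx": 0, "wy": 0, "wz": 0, "claw": 52}, {"x": 0, "y": -0.3, "z": 0, "wx": 0, "wy": 0, "wz": 0, "claw": 52}, {"x": 0, "y": -0.4, "z": 0, "wx": 0, "wy": 0, "wz": 0, "claw": 52}, {"x": 0, "y": -0.4, "z": 0, "wx": 0, "wy": 0, "wz": 0, "claw": 52}, {"x": 0, "y": -0.4, "z": -0.1, "wx": 0, "wy": 0, "wz": 0, "claw": 52}]'

```text
t: 9.18
tool_pos: [505.2, -93.5, 109.1]
orientation: [3.14, -0.0, 1.686]
force: [-0.8, 0.3, 0.0]
grip_width: 51.8
```

play_rows --series '[{"x": 0, "y": -0.2, "z": -0.4, "wx": 0, "wy": 0, "wz": 0, "claw": 52}, {"x": 0, "y": 0, "z": -0.8, "wx": 0, "wy": 0, "wz": 0, "claw": 52}, {"x": 0, "y": 0, "z": -0.9, "wx": 0, "wy": 0, "wz": 0, "claw": 52}, {"x": 0, "y": 0, "z": -0.9, "wx": 0, "wy": 0, "wz": 0, "claw": 52}, {"x": 0, "y": 0, "z": -0.4, "wx": 0, "wy": 0, "wz": 0, "claw": 52}]'

```text
t: 9.8
tool_pos: [498.7, -94.7, 247.0]
orientation: [3.137, -0.001, 1.686]
force: [1.1, -0.2, 0.0]
grip_width: 51.6
```

```bash
python3 st.py l
python3 - <<'E'
from plant import env
import cv2
f=env.grab_frame("top"); cv2.imwrite("pics/l_t.png",f["frame"][:,:,::-1])
E
```

```text
t 9.80 tcp x -50.9 yrelvent -1.1 z 147.0 yawerr -0.0027 | trail in -76.7 lead in -25.1 lead back -10.1 F [ 1.1 -0.2  0. ]
```

View pics/l_s.png

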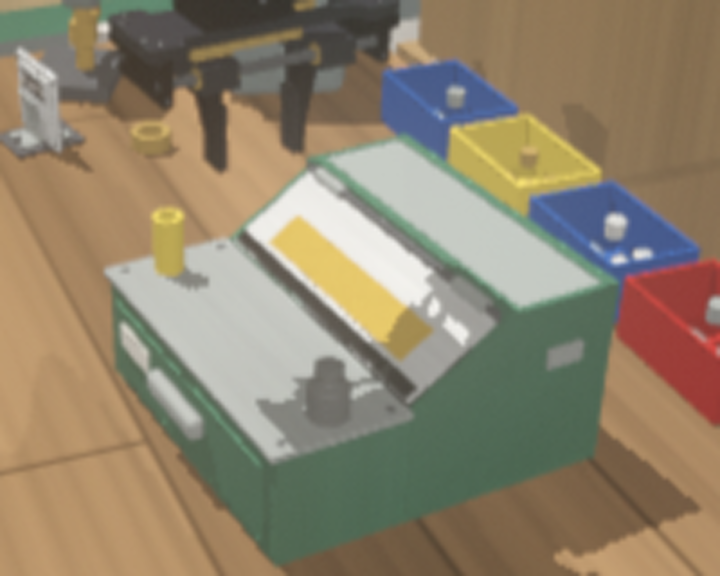

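View pics/l_w.png

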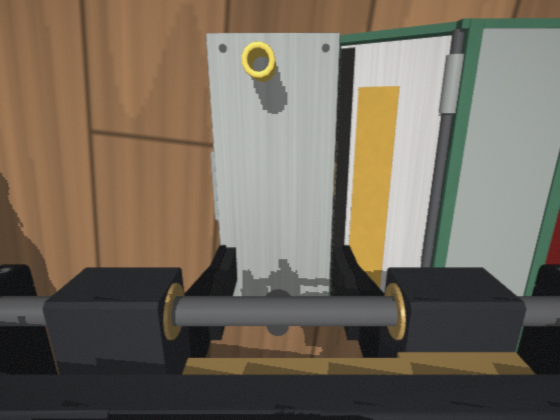

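View pics/l_t.png

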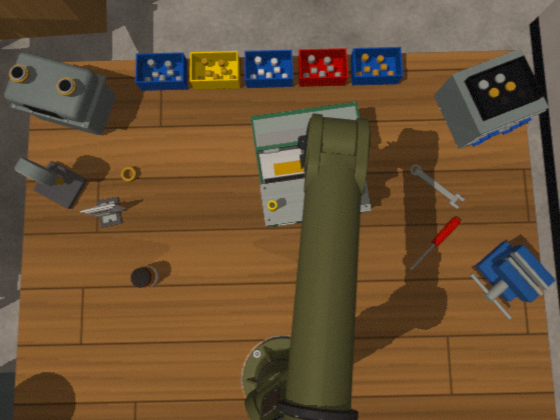

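The flap is shut, and the tube, weight, cover, jar and ring have not moved. I'll let the arm settle, then hand in.

play_rows --series '[{"x": 0, "y": 0, "z": 0, "wx": 0, "wy": 0, "wz": 0, "claw": 52}, {"x": 0, "y": 0, "z": 0, "wx": 0, "wy": 0, "wz": 0, "claw": 52}, {"x": 0, "y": 0, "z": 0, "wx": 0, "wy": 0, "wz": 0, "claw": 52}, {"x": 0, "y": 0, "z": 0, "wx": 0, "wy": 0, "wz": 0, "claw": 52}, {"x": 0, "y": 0, "z": 0, "wx": 0, "wy": 0, "wz": 0, "claw": 52}]'

```text
t: 10.58
tool_pos: [497.9, -94.6, 244.9]
orientation: [-3.142, -0.0, 1.686]
force: [-0.6, 0.2, -0.4]
grip_width: 52.0
```

```bash
python3 -c "
from plant import env
s=env.observe();print(s['t'],s['force'],abs(s['qd']).max());print(env.sign_off())"
```

```text
10.575 [-0.63539659  0.15862741 -0.41875675] 0.002935302845086177
the job is handed in; nothing more can be done
None
```

The vent is inside the keeper with the flap sprung shut, and the job was handed in at 10.6 s. The two fingers straddled the vent in line with the box. The front finger pushed the flap open and held it while the rear finger slid the vent along the shelf and over the sill.

**Opening and sliding together:** the fingers span less than the distance from the vent to the flap. The vent was therefore already sliding along the shelf while the flap opened, rather than starting after it was fully open. By my geometry the flap was about 0.67 open when the vent's front reached the sill, and about 0.8 when it dropped. The front finger stayed between the vent and the flap throughout.

**Last checks:**
- The wrist picture taken before I backed off showed the vent on its side on the keeper floor. I did not see it again once the flap had closed.
- The final side, wrist and top pictures showed the flap shut. The tube, weight, cover and everything else in view stood as before.
- Force readings at the end of each move stayed under about 5 N, and the robot was still and touching nothing at hand-in.
- Nothing failed. The one disagreement was a few millimetres in position between the camera views, up to 8 mm for the vent between the top and side cameras. The wrist camera agreed with the top view, so I used that.

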